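# Shut and lock the parts washer's filter hatch

### The job

The filter hatch of the parts washer has been left ajar with its quarter-turn latch undone. Push the hatch down shut with a fingertip, then set a fingertip in the slot of the round latch and turn it clockwise, seen from above, as far as it goes, so that it pulls the hatch home and locks it. Do it by pushing only: do not lift the hatch any further open, and leave the tin, the fan wheel, the brush and the mallet where they are.

Things in the scene. Friction and masses are not known exactly. Their poses are not given: they have to be found in the camera images.
- washer: Parts washer fixed to the bench: red box 360 mm deep (x), 520 mm wide (y), steel deck 150 mm above the bench. Origin: centre of its underside; x to its rear, y to its left, z up. Left half: open basin 60 mm deep, with a spout at its rear rising 150 mm above the deck. Right half: the filter hatch, an aluminium plate 220 mm (front to back) x 200 x 4 mm, centred 135 mm right of the middle.
- hatch (a joint): Angle of the hatch (rad): 0 pressed fully down, growing as its front edge (nearest the robot) rises; hinged along its rear edge. Starts at 0.3 to 0.55 and stays where it is left (stiff hinge; some 3 N at the front edge move it). Below 0.023 it squeezes a rubber seal, up to 12 N; let go, it springs back to about 0.012. The locked latch holds it near 0.006.
- latch (a joint): Angle of the latch (rad), growing clockwise as seen from above: 0 undone, 1.571 locked, both stops. Starts at 0 to 0.4. Turning takes 0.1 N m, from 0.8 on up to 0.3 N m as its tongue runs under the front lip and draws the hatch down. It stays where left. Turned with the hatch open, its tongue lands on the lip and bars the hatch. Bear on the slot's walls towards its ends: a narrow tip spun at the middle misses them.
- latch_slot (a point): Centre of the latch's top face, on its axis, 158 mm in front of the hinge line, mid-width of the hatch, 2 mm above it. The latch: a black disc of 84 mm diameter, flush in the hatch, with one finger slot 34 mm wide, 68 long, 18 deep, yellow floor. Frame turns with it: y along the slot, x across, z out. Undone, the slot lies along the front edge; its white rim dot goes from a red to a green dot.
- hatch_press (a point): A bare spot on the hatch's upper face to push on: 15 mm behind the front edge, 205 mm in front of the hinge line and 70 mm left of the latch's axis (30 mm in from the hatch's left side). Moves with the hatch; frame: x towards the hinge, y to the left, z out of the face.
- hatch_hinge (a point): Middle of the hinge line on the hatch's rear edge, at the upper face (158 mm above the bench). The hatch turns about this line, which runs along the washer's y; the true pivot lies 4 mm below this point.
- grease_tin_centre (a point): Bystander: yellow tin, 60 mm diameter, 75 mm tall, standing on the deck behind the hatch. This is its centre.
- fan_wheel_centre (a point): Bystander: cast fan wheel, 195 mm diameter, 50 mm tall, lying in the wash basin. This is its centre.
- brush_centre (a point): Bystander: cleaning brush with a blue handle, 220 mm long, lying on the bench. This is its middle.
- mallet_head (a point): Bystander: red mallet with yellow faces and a black handle, 265 mm long, lying on the bench. This is the centre of its head.

How it is judged:
By the outcome, as a careful person would: the job done as asked, in the order asked, and still so for the second after the job is handed in, with the robot touching nothing.
It also fails if it takes over 53 s, if anything falls off the work surface, if the arm or the gripper's body presses on something with over 40 N, if the wrist force passes 120 N, or if a joint passes its speed limit or range.

### The arm

A 6-joint arm with a two-finger parallel gripper is mounted at the origin on the work surface. World frame = base frame: x ahead of the robot, y to its left, z up, the work surface at z = 0. Lengths are in mm, angles in rad, forces in N, time in s.
With the tool pointing down it reaches from about 275 to 1000 mm from the base axis. Payload 8.4 kg.
Tool frame: the origin (TCP) lies on the centre line of the jaws, within the pads' length; the fingertips stand 25 mm ahead of it and the grasp point (between the pads) lies 6 mm ahead of it; z points along the fingers, x is the direction in which the jaws open and shut, and the axes are right-handed (so a half turn about z gives the same grasp; the last joint's range is limited). The gripper opens to 85 mm and grips with 20 to 120 N. Pads are 22 mm wide; open, the fingers measure 114 mm over their backs; the gripper's body (76 mm by 85 mm) begins 54 mm behind the grasp point. The pads swing forward as they close: fully open they stand 13 mm farther back than shut.
Start: joints at [1.329, 0.353, 1.633, -0, 1.155, -0.002], TCP at [148.441, 607.119, 256.281] pointing down, gripper open.
Joint ranges: [-2.63, 2.63], [-0.92, 2.1], [0.06, 2.66], [-1.3, 4.44], [0, 2.69], [-3.02, 3.02]. Speed limits (rad/s): [2.22, 2.22, 2.79, 3.14, 3.14, 3.14].

### API

Orientations are given as [roll, pitch, yaw] about the fixed x, y, z axes, in that order (R = Rz(yaw) Ry(pitch) Rx(roll)).
In Python, from rig import r gives the robot as it stands. The module is installed in compiled form; this text tells all that it offers.
- The arm moves only by the tool jog_arm, never from a script. Its argument "deltas" is a list of rows, each an object with "gripper": the gripper command: -1 is fully open, 1 is shut, values between are in proportion; "translation": the shift along the world's x, y, z in units of 10 cm (1.0 is 10 cm), a list of three; "dr": the turn, a rotation vector about the world's x, y, z in units of pi/2 rad (1.0 is pi/2 rad), a list of three. In form: [{"gripper": gripper, "translation": [x, y, z], "dr": [wx, wy, wz]}, ...]. A call has 1 to 12 rows; each row shifts and turns the commanded pose from where the row before left it; what a row does not reach is not made up. A row lasts 1/12 s, in which the tool goes at most 41.7 mm and 7.16 degrees, less where a joint would pass 70% of its speed; a pose out of reach is approached as far as the arm can. A call with a number of a shift or a turn outside -1 to 1 is refused whole. A call with a gripper value outside its range is refused whole. The fingers move at their own pace and stop on an object; "squeeze" is the grip in N (left out, the last holds). Time passes only in rows, so rows that do not move let the fingers close. It gives the time, the measured TCP pose, the force and the opening at its end, in the units of the state.
- r.sense(): the state, without advancing time (a new reading comes with each control period).
- r.grab_frame(name): name is "side" or "top" or "wrist"; returns the picture (384x512x3 uint8, blue, green, red); there is no depth.
- r.calibration(name): a dict with "mtx" (3x3 intrinsics, pixels), "k1" (the pictures are not rectified: a ray, as slopes to the right and down, at radius r is drawn at 1 + k1 r^2 times it, then the intrinsics apply), "world_from_camera" (4x4, takes a point from camera to world coordinates). Camera axes: x right, y down, z forward; pixel columns grow to the right and rows downward; lengths in mm; the calibration is good to about 2 mm. A picture is of the moment at which its call begins: read the wrist's pose just before it. calibration takes no time and is no camera call; for the wrist camera it gives the pose at the moment of the call.
- r.sign_off(): hands the job in, once; it reports no verdict.
The state is a dict: "clock": time; "qpos": joint angles; "qvel": joint speeds; "joint_efforts": joint torques, N m; "eef_pos": TCP position; "tcp_rot": TCP orientation; "contact_force": force on the tool from outside, world axes, zero at the start; "wrist_torque": the same for the moment, N m; "opening": opening from 0.0 (shut) to 1.0 (fully open).
Only numpy, scipy, OpenCV 4.12 (cv2) and the standard library are available. Lean on these libraries where they do the work, as an engineer would, in place of code of your own. Each camera call takes 0.05 s, during which the arm holds its last target. There are 200 camera calls.

## Working session

There is one attempt and no reset: what is moved stays moved. The work goes in short steps, Python scripts to look and compute and a tool call to move; the robot and the scene stay as the last step left them, time stands still between calls to the robot, and variables do not carry over. Pictures are saved under pics/ and viewed, about 8 in all and at most 12, crops included, and the job is handed in when it is done.

Besides the shell and the picture viewer there is one more tool, called after ">>>" as a command line: name --argument value ..., lists and objects as JSON in quotes. jog_arm: Moves the arm, as the interface text tells. Shifts and turns lie within -1 to 1; 1 stands for 10 cm of shift or pi/2 rad of turn. Its arguments: {"type":"object","properties":{"deltas":{"type":"array"},"squeeze":{"type":"number"}},"required":["deltas"]}

```bash
mkdir -p pics; cat > h.py <<'E'
import numpy as np, cv2
from rig import r
def ray(name,px,c=None):
    c=c or r.calibration(name); K=np.array(c["mtx"]); k=c["k1"]; T=np.array(c["world_from_camera"])
    d=np.linalg.inv(K)@np.array([px[0],px[1],1.0]); d=d[:2]
    u=d.copy()
    for _ in range(20): u=d/(1+k*(u@u))
    return T[:3,3],T[:3,:3]@np.array([u[0],u[1],1.0])
def onz(name,px,z,c=None):
    o,d=ray(name,px,c); return o+d*(z-o[2])/d[2]
def tri(n1,p1,n2,p2):
    o1,d1=ray(n1,p1);o2,d2=ray(n2,p2)
    s=np.linalg.lstsq(np.stack([d1,-d2],1),o2-o1,rcond=None)[0]
    a=o1+d1*s[0];b=o2+d2*s[1]; return (a+b)/2,np.linalg.norm(a-b)
E
python3 - <<'E'
from h import *
for n in("top","side"):
    cv2.imwrite(f"pics/{n}0.png",cv2.resize(r.grab_frame(n),(800,600),interpolation=cv2.INTER_CUBIC))
    c=r.calibration(n);print(n,np.round(c["world_from_camera"],2).tolist(),np.round(c["mtx"],1).tolist(),c["k1"])
print(r.sense())
E
```

```text
top [[0.0, -0.99, 0.12, 448.42], [-1.0, -0.0, -0.0, 57.48], [0.0, -0.12, -0.99, 1468.91], [0.0, 0.0, 0.0, 1.0]] [[375.4, 0.0, 261.4], [0.0, 375.4, 188.6], [0.0, 0.0, 1.0]] -0.05887555737976088
side [[0.98, -0.09, 0.15, 396.17], [-0.18, -0.53, 0.83, -995.62], [0.01, -0.84, -0.54, 807.23], [0.0, 0.0, 0.0, 1.0]] [[406.9, 0.0, 256.9], [0.0, 406.9, 195.2], [0.0, 0.0, 1.0]] -0.11310231676198697
{'clock': 0.1, 'qpos': array([ 1.32862685e+00,  3.53556703e-01,  1.63405688e+00, -3.03473306e-05,
        1.15521534e+00, -2.42430848e-03]), 'qvel': array([-0.00117   , -0.00162928, -0.00284721, -0.00205233, -0.00043896,
       -0.00116685]), 'joint_efforts': array([ 5.39003631e-04, -6.06358051e+01, -3.42814779e+01,  8.26869973e-05,
        4.08418578e-03,  2.72652113e-05]), 'eef_pos': array([148.33714635, 606.73131266, 255.65183445]), 'tcp_rot': array([3.14156790e+00, 1.23633178e-03, 1.33106341e+00]), 'contact_force': array([-0.28103847, -0.48428092,  0.09309449]), 'wrist_torque': array([ 0.03306037, -0.01866352,  0.00291375]), 'opening': 0.9996064599887731}
```

View pics/top0.png

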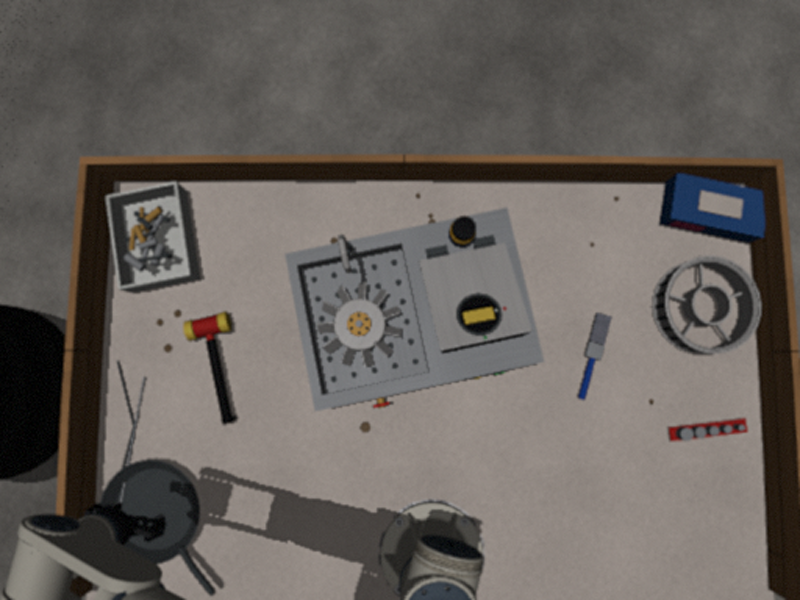

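View pics/side0.png

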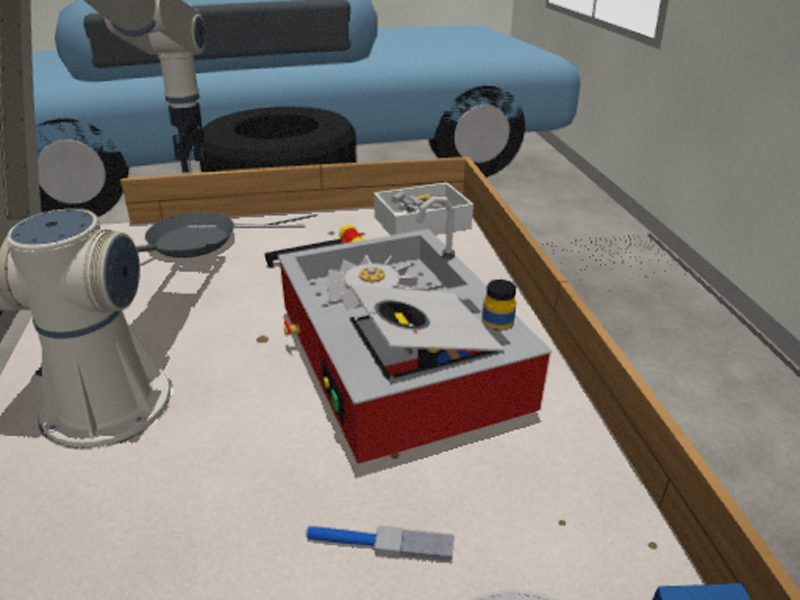

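The top view shows the deck corners at about (287,252), (507,208), (542,360) and (316,409), with the latch at (479,315). In the side view the latch is at (403,315). Next I'll compute the washer pose and hatch angle.

```bash
python3 - <<'E'
from h import *
s=.64
P=[onz("top",(u*s,v*s),150) for u,v in[(287,252),(507,208),(542,360),(316,409)]] # RL,RR,FR,FL
P=np.array(P);print(P.round(1)); L=np.array([[180,260],[180,-260],[-180,-260],[-180,260]],float)
A=P[:,:2];c=A.mean(0);H=L.T@(A-c);yaw=np.arctan2(H[0,1]-H[1,0],H[0,0]+H[1,1])
R=np.array([[np.cos(yaw),-np.sin(yaw)],[np.sin(yaw),np.cos(yaw)]])
print("c",c,"yaw",yaw,"res",((L@R.T+c)-A).round(1).tolist())
pt,e=tri("top",(479*s,315*s),"side",(403*s,315*s));print("latch",pt,e)
w=R.T@(pt[:2]-c);print("latch in washer",w,pt[2])
# yellow slot centroid & orientation in top
im=r.grab_frame("top");hsv=cv2.cvtColor(im,cv2.COLOR_BGR2HSV)
m=cv2.inRange(hsv,(20,120,80),(35,255,255));m[:180]=0;m[225:]=0;m[:,:280]=0;m[:,340:]=0
print(cv2.minAreaRect(cv2.findNonZero(m)))
for n,(x0,y0,x1,y1) in dict(top=(240,120,360,270),).items():
    cv2.imwrite("pics/c1.png",cv2.resize(im[y0+0:y1,x0:x1],None,fx=4,fy=4,interpolation=cv2.INTER_CUBIC))
E
```

```text
[[ 709.   335.4  150. ]
 [ 813.1 -170.9  150. ]
 [ 463.4 -242.8  150. ]
 [ 354.8  262.   150. ]]
c [585.11139233  45.9346612 ] yaw 0.20615135537997836 res [[-1.0, 1.8], [1.4, -0.8], [-1.3, -2.6], [0.9, 1.6]]
latch [563.13951897 -96.45793991 201.98018304] 6.0448282353977785
latch in washer [ -50.65358978 -134.8800575 ] 201.98018303901927
((305.9886779785156, 201.43963623046875), (8.354413986206055, 19.841732025146484), 79.3803482055664)
```

View pics/c1.png

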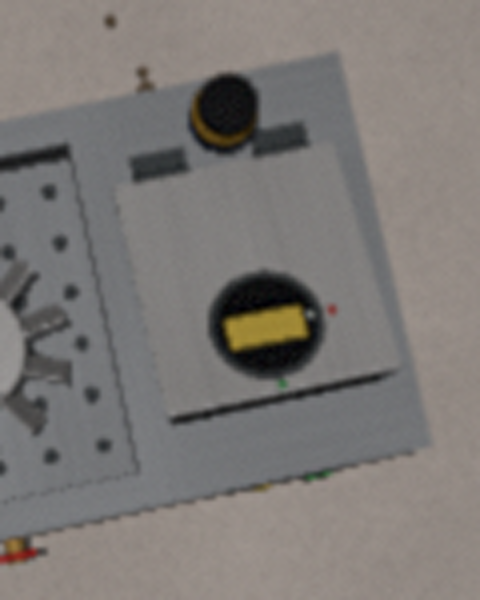

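The crop shows the white dot at (312,314) beside the red dot at (332,309), so the latch is near 0. The hatch is about 0.3 rad open. I'll go above the press spot with the gripper shut.

>>> jog_arm --deltas '[{"gripper": 1,"translation": [0.1,-0.27,0.08],"dr": [0,0,0.012]},{"gripper": 1,"translation": [0.15,-0.27,0.08],"dr": [0,0,0.012]},{"gripper": 1,"translation": [0.15,-0.27,0.08],"dr": [0,0,0.012]},{"gripper": 1,"translation": [0.15,-0.27,0.08],"dr": [0,0,0.012]},{"gripper": 1,"translation": [0.15,-0.27,0.08],"dr": [0,0,0.012]},{"gripper": 1,"translation": [0.15,-0.27,0.08],"dr": [0,0,0.012]},{"gripper": 1,"translation": [0.15,-0.27,0.08],"dr": [0,0,0.012]},{"gripper": 1,"translation": [0.15,-0.27,0.08],"dr": [0,0,0.012]},{"gripper": 1,"translation": [0.15,-0.27,0.08],"dr": [0,0,0.012]},{"gripper": 1,"translation": [0.15,-0.27,0.08],"dr": [0,0,0.012]},{"gripper": 1,"translation": [0.15,-0.27,0.08],"dr": [0,0,0.012]},{"gripper": 1,"translation": [0.15,-0.27,0.08],"dr": [0,0,0.012]}]' --squeeze 20

```text
clock: 1.15
eef_pos: [323.7, 281.6, 352.6]
tcp_rot: [-3.142, 0.0, 1.558]
contact_force: [0.9, -0.0, 0.1]
opening: -0.0
```

>>> jog_arm --deltas '[{"gripper": 1,"translation": [0.15,-0.27,0],"dr": [0,0,0.012]},{"gripper": 1,"translation": [0.15,-0.27,0],"dr": [0,0,0.012]},{"gripper": 1,"translation": [0.15,-0.27,0],"dr": [0,0,0.012]},{"gripper": 1,"translation": [0.15,-0.27,0],"dr": [0,0,0.012]},{"gripper": 1,"translation": [0.15,-0.27,0],"dr": [0,0,0.012]},{"gripper": 1,"translation": [0.15,-0.27,0],"dr": [0,0,0.012]},{"gripper": 1,"translation": [0.15,-0.27,0],"dr": [0,0,0.012]},{"gripper": 1,"translation": [0.15,-0.27,0],"dr": [0,0,0.012]},{"gripper": 1,"translation": [0.15,-0.27,0],"dr": [0,0,0.012]},{"gripper": 1,"translation": [0.15,-0.27,0],"dr": [0,0,0.012]},{"gripper": 1,"translation": [0.1,-0.25,0],"dr": [0,0,0.012]},{"gripper": 1,"translation": [0,0,0],"dr": [0,0,0.012]}]'

```text
clock: 2.15
eef_pos: [484.8, -15.4, 352.0]
tcp_rot: [-3.142, 0.002, 1.782]
contact_force: [0.3, 0.7, 0.3]
opening: -0.003
```

```bash
python3 - <<'E'
from h import *
c=r.calibration("wrist");cv2.imwrite("pics/w1.png",r.grab_frame("wrist"))
print(np.round(c["world_from_camera"],3).tolist(),np.round(c["mtx"],1).tolist(),c["k1"]);s=r.sense();print(s["eef_pos"],s["tcp_rot"],s["qpos"],s["contact_force"],s["clock"],s["opening"])
E
```

```text
[[-0.209, 0.935, 0.285, 411.945], [0.978, 0.2, 0.059, -29.353], [-0.002, 0.291, -0.957, 469.154], [0.0, 0.0, 0.0, 1.0]] [[327.4, 0.0, 256.7], [0.0, 327.4, 191.5], [0.0, 0.0, 1.0]] -0.005052429636000037
[483.90561115 -13.72612028 351.90027538] [-3.14093216e+00  1.43849039e-04  1.78255059e+00] [-3.12602835e-02  4.40920599e-02  1.80479457e+00 -3.10430472e-04
  1.29331250e+00 -1.81372570e+00] [-0.82448535  0.99613843 -0.0724245 ] 2.2 0.003098294490812765
```

View pics/w1.png

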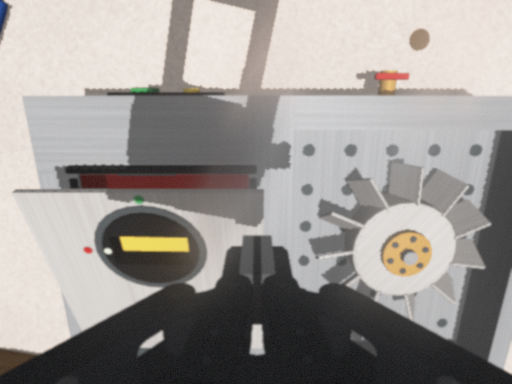

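The wrist view shows the hatch's front corners at (265,190) and (15,190), the latch centre at (151,245) and the white dot beside the red one at (108,251). I'll cast these rays into the washer frame.

```bash
cat >> h.py <<'E'
C=np.array([585.1,45.9]);Y=0.2062
R2=np.array([[np.cos(Y),-np.sin(Y)],[np.sin(Y),np.cos(Y)]])
def W(p): p=np.array(p,float);return np.r_[R2.T@(p[:2]-C),p[2]]     # world->washer
def U(p): p=np.array(p,float);return np.r_[R2@p[:2]+C,p[2]]         # washer->world
E
python3 - <<'E'
from h import *
print("deck front edge L",W(onz("wrist",(282,97),150)), W(onz("wrist",(480,97),150)),"deck FR corner",W(onz("wrist",(25,97),150)))
for px,y in(((265,190),-35),((15,190),-235),((151,245),-135)):
    o,d=ray("wrist",px);o=W(o);d=np.r_[R2.T@d[:2],d[2]]
    print(px,o+d*(y-o[1])/d[1])
for th in(.25,.3,.35,.4,.45):
    for nm,a in(("cornerL",(220,-35,158)),("cornerR",(220,-235,158)),("latch",(158,-135,160))):
        p=U([110-a[0]*np.cos(th)-(a[2]-154)*np.sin(th),a[1],154+a[0]*np.sin(th)+(a[2]-154)*np.cos(th)])
        out=[]
        for n in("wrist","top","side"):
            c=r.calibration(n);T=np.linalg.inv(np.array(c["world_from_camera"]));q=T[:3,:3]@p+T[:3,3];u=q[:2]/q[2];u=u*(1+c["k1"]*(u@u));out.append((np.array(c["mtx"])@np.r_[u,1])[:2]/(1 if n=="wrist" else .64))
        print(th,nm,np.round(out,0).tolist())
E
```

```text
deck front edge L [-181.07987348  -13.07303391  150.        ] [-182.21762969  172.79827847  150.        ] deck FR corner [-180.07560207 -254.46312858  150.        ]
(265, 190) [-168.23562184  -35.          411.6919805 ]
(15, 190) [-107.55318649 -235.          212.14055613]
(151, 245) [ -47.9593208  -135.          190.74858733]
0.25 cornerL [[258.0, 195.0], [440.0, 347.0], [353.0, 288.0]]
0.25 cornerR [[16.0, 194.0], [531.0, 328.0], [394.0, 349.0]]
0.25 latch [[149.0, 252.0], [478.0, 311.0], [405.0, 316.0]]
0.3 cornerL [[258.0, 203.0], [440.0, 346.0], [355.0, 283.0]]
0.3 cornerR [[7.0, 201.0], [531.0, 326.0], [395.0, 344.0]]
0.3 latch [[146.0, 258.0], [479.0, 310.0], [406.0, 312.0]]
0.35 cornerL [[258.0, 211.0], [440.0, 344.0], [356.0, 277.0]]
0.35 cornerR [[-2.0, 210.0], [532.0, 324.0], [397.0, 338.0]]
0.35 latch [[144.0, 265.0], [479.0, 308.0], [407.0, 308.0]]
0.4 cornerL [[258.0, 221.0], [439.0, 342.0], [358.0, 272.0]]
0.4 cornerR [[-11.0, 219.0], [533.0, 322.0], [400.0, 332.0]]
0.4 latch [[141.0, 272.0], [479.0, 307.0], [408.0, 304.0]]
0.45 cornerL [[258.0, 232.0], [439.0, 340.0], [360.0, 267.0]]
0.45 cornerR [[-20.0, 230.0], [533.0, 320.0], [402.0, 326.0]]
0.45 latch [[139.0, 279.0], [479.0, 305.0], [410.0, 301.0]]
```

Best fit is a hatch angle of about 0.3 with the hinge at washer x≈101. I'll descend onto the press spot.

>>> jog_arm --deltas '[{"gripper": 1,"translation": [0.1,-0.1,-0.1],"dr": [0,0,0]},{"gripper": 1,"translation": [0.1,-0.1,-0.25],"dr": [0,0,0]},{"gripper": 1,"translation": [0,0,-0.25],"dr": [0,0,0]},{"gripper": 1,"translation": [0,0,-0.2],"dr": [0,0,0]},{"gripper": 1,"translation": [0,0,-0.1],"dr": [0,0,0]},{"gripper": 1,"translation": [0,0,-0.1],"dr": [0,0,0]},{"gripper": 1,"translation": [0,0,-0.05],"dr": [0,0,0]},{"gripper": 1,"translation": [0,0,-0.05],"dr": [0,0,0]}]'

```text
clock: 2.87
eef_pos: [503.7, -31.5, 242.5]
tcp_rot: [3.141, 0.0, 1.784]
contact_force: [-0.5, 0.1, 0.9]
opening: -0.002
```

>>> jog_arm --deltas '[{"gripper": 1,"translation": [-0.01,0,-0.05],"dr": [0,0,0]},{"gripper": 1,"translation": [-0.01,0,-0.05],"dr": [0,0,0]},{"gripper": 1,"translation": [-0.01,0,-0.05],"dr": [0,0,0]},{"gripper": 1,"translation": [-0.01,0,-0.05],"dr": [0,0,0]}]'

```text
clock: 3.2
eef_pos: [499.6, -31.9, 222.2]
tcp_rot: [3.141, 0.0, 1.783]
contact_force: [0.6, 0.0, 1.4]
opening: 0.001
```

>>> jog_arm --deltas '[{"gripper": 1,"translation": [-0.01,0,-0.04],"dr": [0,0,0]},{"gripper": 1,"translation": [-0.01,0,-0.04],"dr": [0,0,0]}]'

```text
clock: 3.37
eef_pos: [497.5, -31.9, 214.0]
tcp_rot: [3.141, 0.0, 1.783]
contact_force: [0.7, 0.5, 0.5]
opening: 0.002
```

```bash
python3 - <<'E'
from h import *
cv2.imwrite("pics/w2.png",np.hstack([r.grab_frame("wrist"),r.grab_frame("side")[100:300,150:406].repeat(2,0)[:384]][:1]))
s=cv2.resize(r.grab_frame("side")[150:270,160:370],None,fx=3.6,fy=3.6)
cv2.imwrite("pics/s2.png",s);print(r.sense()["contact_force"])
E
```

```text
[-0.3717922  -0.62383725  0.26651168]
```

View pics/s2.png

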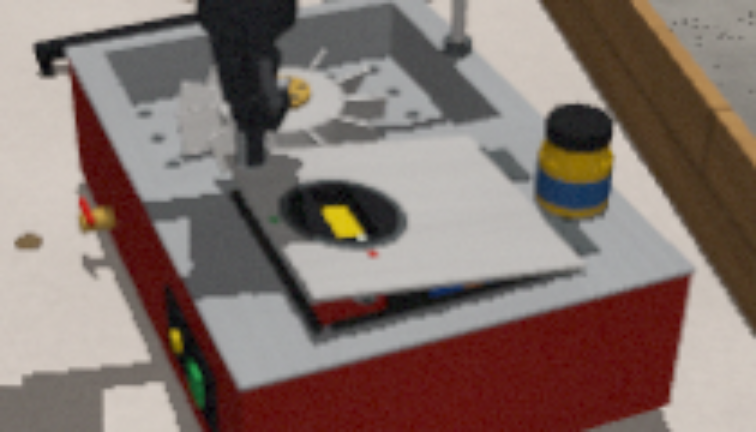

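View pics/w2.png

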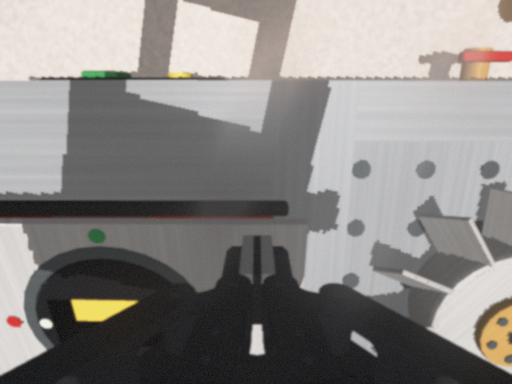

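The wrist view shows the fingertip at (258,240), just behind the front edge (row 218) and inside the hatch's left edge (x≈305). The hatch is following it down, so I'll keep pushing until the seal is squeezed.

>>> jog_arm --deltas '[{"gripper": 1,"translation": [-0.01,0,-0.05],"dr": [0,0,0]},{"gripper": 1,"translation": [0,0,-0.05],"dr": [0,0,0]},{"gripper": 1,"translation": [0,0,-0.05],"dr": [0,0,0]},{"gripper": 1,"translation": [0,0,-0.05],"dr": [0,0,0]},{"gripper": 1,"translation": [0,0,-0.04],"dr": [0,0,0]},{"gripper": 1,"translation": [0,0,0],"dr": [0,0,0]}]'

```text
clock: 4.02
eef_pos: [495.9, -31.8, 189.2]
tcp_rot: [-3.14, -0.0, 1.783]
contact_force: [-0.1, 0.8, -1.0]
opening: 0.002
```

>>> jog_arm --deltas '[{"gripper": 1,"translation": [0,0,-0.04],"dr": [0,0,0]},{"gripper": 1,"translation": [0,0,-0.04],"dr": [0,0,0]},{"gripper": 1,"translation": [0,0,0],"dr": [0,0,0]}]'

```text
clock: 4.27
eef_pos: [496.6, -31.9, 183.0]
tcp_rot: [3.141, 0.0, 1.783]
contact_force: [-4.2, -0.1, 8.3]
opening: 0.001
```

Force is rising, so the tip is on the seal. I'll press a little more.

>>> jog_arm --deltas '[{"gripper": 1,"translation": [0,0,-0.03],"dr": [0,0,0]},{"gripper": 1,"translation": [0,0,-0.03],"dr": [0,0,0]},{"gripper": 1,"translation": [0,0,0],"dr": [0,0,0]}]'

```text
clock: 4.52
eef_pos: [496.8, -31.9, 182.2]
tcp_rot: [3.141, 0.0, 1.783]
contact_force: [-27.3, 1.6, 77.4]
opening: 0.002
```

It's hard down: the peak was 77 N at the bottom stop, under the 120 N limit. I'll lift off, part the fingers and look at the latch.

>>> jog_arm --deltas '[{"gripper": 1,"translation": [0,0,0.2],"dr": [0,0,0]},{"gripper": 1,"translation": [0,0,0.3],"dr": [0,0,0]},{"gripper": 0.3,"translation": [0,0,0.35],"dr": [0,0,0]},{"gripper": 0.3,"translation": [0.25,-0.1,0.3],"dr": [0,0,0]},{"gripper": 0.3,"translation": [0.25,-0.15,0.25],"dr": [0,0,0]},{"gripper": 0.3,"translation": [0.25,-0.15,0],"dr": [0,0,0]},{"gripper": 0.3,"translation": [0.25,-0.15,0],"dr": [0,0,0]},{"gripper": 0.3,"translation": [0,0,0],"dr": [0,0,0]},{"gripper": 0.3,"translation": [0,0,0],"dr": [0,0,0]}]'

```text
clock: 5.27
eef_pos: [597.0, -87.4, 315.5]
tcp_rot: [-3.141, -0.0, 1.782]
contact_force: [-0.2, 0.0, -0.1]
opening: 0.345
```

```bash
python3 - <<'E'
from h import *
c=r.calibration("wrist");im=r.grab_frame("wrist");cv2.imwrite("pics/w3.png",im)
hsv=cv2.cvtColor(im,cv2.COLOR_BGR2HSV)
m=cv2.inRange(hsv,(20,150,80),(35,255,255))
cs,_=cv2.findContours(m,cv2.RETR_EXTERNAL,cv2.CHAIN_APPROX_SIMPLE)
for k in sorted(cs,key=cv2.contourArea)[-2:]:
    b=cv2.boxPoints(cv2.minAreaRect(k)); w=np.array([onz("wrist",p,143,c) for p in b])
    print(cv2.contourArea(k),b.round(0).tolist(),"floor centre world",w.mean(0).round(1)); 
    d=[w[1]-w[0],w[2]-w[1]];l=max(d,key=np.linalg.norm);print([np.linalg.norm(v).round(1) for v in d],"long dir yaw",np.arctan2(l[1],l[0])); print(W(w.mean(0)))
s=r.sense();print(s["eef_pos"],s["tcp_rot"],s["opening"],s["contact_force"],s["clock"])
E
```

```text
233.5 [[238.0, 338.0], [245.0, 325.0], [280.0, 344.0], [273.0, 357.0]] floor centre world [774.4 -45.5 143. ]
[np.float64(18.7), np.float64(45.4)] long dir yaw 1.192556023462316
[ 166.53375515 -128.24944979  143.        ]
245.0 [[218.0, 331.0], [249.0, 331.0], [249.0, 348.0], [218.0, 348.0]] floor centre world [778.  -72.8 143. ]
[np.float64(33.0), np.float64(22.2)] long dir yaw 1.7823388551676522
[ 164.48379693 -155.69008426  143.        ]
[596.02285185 -86.85852854 315.38585564] [-3.14014235e+00 -7.68122538e-04  1.78285024e+00] 0.35308980668028955 [-0.91078627  0.21210685 -1.0225321 ] 5.3167
```

View pics/w3.png

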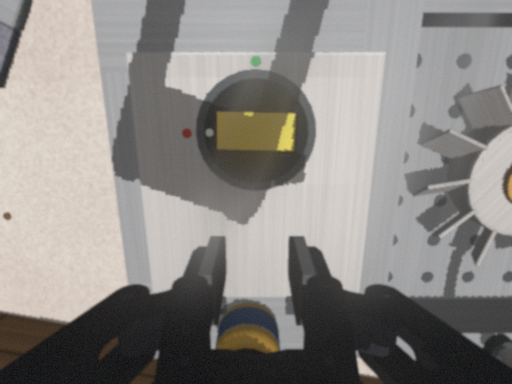

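The hatch is closed. The latch disc is centred at (256,130), with the slot level in the image and the white dot (209,132) by the red dot, so the latch is near 0. The two fingertips, at x≈217 and 297, line up with the slot's ends.

```bash
python3 - <<'E'
from h import *
for p,z in(((256,130),160),((187,133),158.5),((256,61),158.5),((216,131),142),((295,131),142),((256,131),142)): q=onz("wrist",p,z);print(p,q.round(1),W(q).round(1))
print(r.sense()["eef_pos"])
E
```

```text
(256, 130) [552.6 -95.4 160. ] [ -60.8 -131.7  160. ]
(187, 133) [ 567.1 -150.9  158.5] [ -57.9 -188.9  158.5]
(256, 61) [ 500.6 -106.5  158.5] [-114.  -131.9  158.5]
(216, 131) [ 562.7 -129.2  142. ] [ -57.8 -166.8  142. ]
(295, 131) [548.1 -61.3 142. ] [-58.1 -97.4 142. ]
(256, 131) [555.3 -94.9 142. ] [ -58.  -131.7  142. ]
[596.02285185 -86.85852854 315.38585564]
```

>>> jog_arm --deltas '[{"gripper": 0.3,"translation": [-0.2,-0.04,-0.25],"dr": [0,0,0]},{"gripper": 0.3,"translation": [-0.22,-0.04,-0.25],"dr": [0,0,0]},{"gripper": 0.3,"translation": [0,0,-0.3],"dr": [0,0,0]},{"gripper": 0.3,"translation": [0,0,-0.2],"dr": [0,0,0]},{"gripper": 0.3,"translation": [0,0,-0.15],"dr": [0,0,0]},{"gripper": 0.3,"translation": [0,0,0],"dr": [0,0,0]},{"gripper": 0.3,"translation": [0,0,0],"dr": [0,0,0]}]'

```text
clock: 5.9
eef_pos: [553.3, -94.3, 201.0]
tcp_rot: [-3.14, -0.001, 1.784]
contact_force: [0.9, -0.0, 0.7]
opening: 0.349
```

```bash
python3 - <<'E'
from h import *
cv2.imwrite("pics/w4.png",r.grab_frame("wrist"));s=r.sense();print(s["eef_pos"],s["opening"],s["contact_force"])
E
```

```text
[554.1975649  -94.48621692 201.92702941] 0.3508793392254348 [ 0.12044429 -0.39220492 -0.71387129]
```

View pics/w4.png

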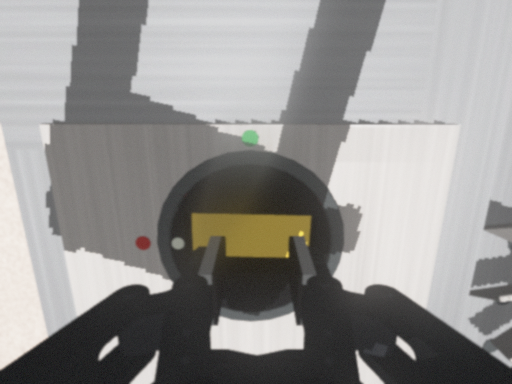

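```bash
python3 - <<'E'
from h import *
for p,z in(((251,235),160),((251,235),142),((143,243),158.5),((250,137),158.5)): print(p,onz("wrist",p,z).round(1))
p=r.sense()["eef_pos"];c=r.calibration("wrist");T=np.linalg.inv(np.array(c["world_from_camera"]))
for dz in(20,22,25):
  q=T[:3,:3]@(p-[0,0,dz])+T[:3,3];print(dz,(np.array(c["mtx"])@(q/q[2]))[:2])
E
```

```text
(251, 235) [553.  -96.5 160. ]
(251, 235) [561.1 -95.1 142. ]
(143, 243) [ 570.6 -152.3  158.5]
(250, 137) [ 502.8 -107.6  158.5]
20 [253.85412774 257.85112894]
22 [253.89178954 255.79703673]
25 [253.94656773 252.80940874]
```

>>> jog_arm --deltas '[{"gripper": 0.3,"translation": [-0.01,-0.02,-0.08],"dr": [0,0,0]},{"gripper": 0.3,"translation": [0,0,-0.08],"dr": [0,0,0]},{"gripper": 0.3,"translation": [0,0,-0.05],"dr": [0,0,0]},{"gripper": 0.3,"translation": [0,0,-0.05],"dr": [0,0,0]},{"gripper": 0.3,"translation": [0,0,-0.04],"dr": [0,0,0]},{"gripper": 0.3,"translation": [0,0,0],"dr": [0,0,0]}]'

```text
clock: 6.45
eef_pos: [553.0, -96.8, 170.3]
tcp_rot: [-3.14, -0.001, 1.783]
contact_force: [-0.4, 0.1, 0.4]
opening: 0.352
```

The tips are in the slot and touching nothing. Now turning clockwise.

>>> jog_arm --deltas '[{"gripper": 0.3,"translation": [0,0,0],"dr": [0,0,-0.04]},{"gripper": 0.3,"translation": [0,0,0],"dr": [0,0,-0.04]},{"gripper": 0.3,"translation": [0,0,0],"dr": [0,0,-0.04]},{"gripper": 0.3,"translation": [0,0,0],"dr": [0,0,-0.04]},{"gripper": 0.3,"translation": [0,0,0],"dr": [0,0,-0.04]},{"gripper": 0.3,"translation": [0,0,0],"dr": [0,0,-0.04]},{"gripper": 0.3,"translation": [0,0,0],"dr": [0,0,-0.04]},{"gripper": 0.3,"translation": [0,0,0],"dr": [0,0,-0.04]}]'

```text
clock: 7.12
eef_pos: [555.0, -97.3, 171.8]
tcp_rot: [3.138, -0.0, 1.278]
contact_force: [4.6, -1.6, -1.6]
opening: 0.35
```

```bash
python3 -c "
from h import *
s=r.sense();print(s['eef_pos'],s['tcp_rot'],s['contact_force'],s['wrist_torque'])"
```

```text
[555.03443856 -97.28905685 171.81660419] [ 3.13810035e+00 -1.69904129e-04  1.27781852e+00] [ 4.63435597 -1.64591978 -1.61521   ] [-0.21198835 -0.80627147  0.07410961]
```

>>> jog_arm --deltas '[{"gripper": 0.3,"translation": [0.01,0,0],"dr": [0,0,-0.04]},{"gripper": 0.3,"translation": [0.01,0,0],"dr": [0,0,-0.04]},{"gripper": 0.3,"translation": [0,0,0],"dr": [0,0,-0.04]},{"gripper": 0.3,"translation": [0,0,0],"dr": [0,0,-0.04]},{"gripper": 0.3,"translation": [0,0,0],"dr": [0,0,-0.04]},{"gripper": 0.3,"translation": [0,0,0],"dr": [0,0,-0.04]},{"gripper": 0.3,"translation": [0,0,0],"dr": [0,0,-0.04]},{"gripper": 0.3,"translation": [0,0,0],"dr": [0,0,-0.04]},{"gripper": 0.3,"translation": [0,0,0],"dr": [0,0,-0.04]},{"gripper": 0.3,"translation": [0,0,0],"dr": [0,0,-0.04]}]'

```text
clock: 7.95
eef_pos: [556.1, -97.2, 171.8]
tcp_rot: [3.14, -0.001, 0.65]
contact_force: [1.2, -1.4, 1.2]
opening: 0.351
```

```bash
python3 -c "
from h import *
s=r.sense();print(s['eef_pos'],s['tcp_rot'],s['contact_force'],s['wrist_torque'],s['opening'])"
```

```text
[556.0867203  -97.23091607 171.75692031] [ 3.14025514e+00 -6.22472549e-04  6.49571276e-01] [ 1.17648579 -1.37415064  1.15642003] [-0.21707725 -0.11066214  0.07707825] 0.3505868748597873
```

>>> jog_arm --deltas '[{"gripper": 0.3,"translation": [0,0,0],"dr": [0,0,-0.04]},{"gripper": 0.3,"translation": [0,0,0],"dr": [0,0,-0.04]},{"gripper": 0.3,"translation": [0,0,0],"dr": [0,0,-0.04]},{"gripper": 0.3,"translation": [0,0,0],"dr": [0,0,-0.04]},{"gripper": 0.3,"translation": [0,0,0],"dr": [0,0,-0.04]},{"gripper": 0.3,"translation": [0,0,0],"dr": [0,0,-0.04]},{"gripper": 0.3,"translation": [0,0,0],"dr": [0,0,-0.04]},{"gripper": 0.3,"translation": [0,0,0],"dr": [0,0,-0.04]}]'

```text
clock: 8.62
eef_pos: [555.9, -97.4, 171.2]
tcp_rot: [3.14, -0.001, 0.148]
contact_force: [2.3, -3.2, -6.0]
opening: 0.348
```

```bash
python3 -c "
from h import *
s=r.sense();print(s['eef_pos'],s['tcp_rot'],s['contact_force'],s['wrist_torque'],s['opening'])"
```

```text
[555.91151409 -97.35139818 171.24132128] [ 3.14035914e+00 -7.83667206e-04  1.47920011e-01] [ 2.3196372  -3.18003569 -6.04120383] [-0.64370631 -0.5098005   0.81080506] 0.34837653218502646
```

>>> jog_arm --deltas '[{"gripper": 0.3,"translation": [0,0,0],"dr": [0,0,-0.02]},{"gripper": 0.3,"translation": [0,0,0],"dr": [0,0,-0.02]},{"gripper": 0.3,"translation": [0,0,0],"dr": [0,0,-0.02]},{"gripper": 0.3,"translation": [0,0,0],"dr": [0,0,0]}]'

```text
clock: 8.95
eef_pos: [556.0, -97.2, 171.0]
tcp_rot: [3.141, -0.001, 0.055]
contact_force: [3.8, -2.2, -6.3]
opening: 0.352
```

```bash
python3 -c "
from h import *
s=r.sense();print(s['eef_pos'],s['tcp_rot'],s['contact_force'],s['wrist_torque'],s['opening'])"
```

```text
[555.99712143 -97.1958794  171.03886946] [ 3.14079641e+00 -9.89143027e-04  5.48359835e-02] [ 3.76644079 -2.23764542 -6.31976008] [-0.45270249 -0.75389955  0.29474851] 0.351753448427226
```

>>> jog_arm --deltas '[{"gripper": 0.3,"translation": [0,0,0],"dr": [0,0,-0.03]},{"gripper": 0.3,"translation": [0,0,0],"dr": [0,0,-0.03]},{"gripper": 0.3,"translation": [0,0,0],"dr": [0,0,0]}]'

```text
clock: 9.2
eef_pos: [555.9, -97.2, 171.0]
tcp_rot: [3.141, -0.001, -0.039]
contact_force: [4.4, -3.3, -8.3]
opening: 0.353
```

```bash
python3 -c "
from h import *
s=r.sense();print(s['eef_pos'],s['tcp_rot'],s['contact_force'],s['wrist_torque'],s['opening'])"
```

```text
[555.94888768 -97.16416153 171.03600101] [ 3.14102751e+00 -9.38040553e-04 -3.93640573e-02] [ 4.44955434 -3.29234162 -8.28198685] [-0.59622111 -0.85892623  0.21410166] 0.35320936601302844
```

>>> jog_arm --deltas '[{"gripper": 0.3,"translation": [0,0,0],"dr": [0,0,-0.03]},{"gripper": 0.3,"translation": [0,0,0],"dr": [0,0,-0.03]},{"gripper": 0.3,"translation": [0,0,0],"dr": [0,0,-0.02]},{"gripper": 0.3,"translation": [0,0,0],"dr": [0,0,0]}]'

```text
clock: 9.53
eef_pos: [555.9, -97.2, 171.1]
tcp_rot: [3.141, -0.001, -0.162]
contact_force: [4.9, -2.7, -9.0]
opening: 0.35
```

```bash
python3 -c "
from h import *
s=r.sense();print(s['eef_pos'],s['tcp_rot'],s['contact_force'],s['wrist_torque'],s['opening'])"
```

```text
[555.93543988 -97.18190005 171.05907348] [ 3.14083748e+00 -1.04473412e-03 -1.62296471e-01] [ 4.87129491 -2.69529567 -8.96140514] [-0.56962784 -0.89763034  0.98463594] 0.3502409230743767
```

>>> jog_arm --deltas '[{"gripper": 0.3,"translation": [0,0,0],"dr": [0,0,-0.02]},{"gripper": 0.3,"translation": [0,0,0],"dr": [0,0,-0.02]},{"gripper": 0.3,"translation": [0,0,0],"dr": [0,0,0]}]'

```text
clock: 9.78
eef_pos: [556.0, -97.1, 171.1]
tcp_rot: [3.14, -0.001, -0.221]
contact_force: [5.1, -1.2, -9.5]
opening: 0.351
```

```bash
python3 -c "
from h import *
s=r.sense();print(s['eef_pos'],s['tcp_rot'],s['contact_force'],s['wrist_torque'],s['opening'])
cv2.imwrite('pics/w5.png',r.grab_frame('wrist'))"
```

```text
[555.95401205 -97.13920664 171.05306694] [ 3.14002905e+00 -1.15778519e-03 -2.21230767e-01] [ 5.06101072 -1.22779791 -9.52106978] [-0.44061998 -0.98269106  2.93199499] 0.3513991985032076
```

View pics/w5.png

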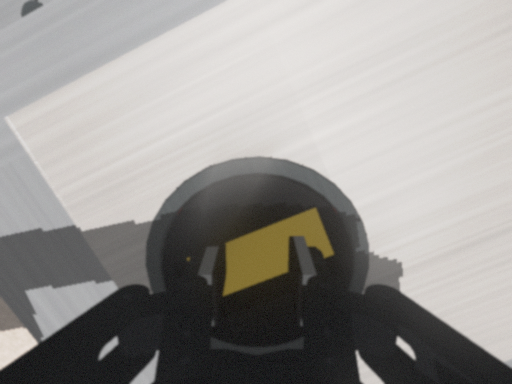

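Torque jumped to 2.9 N·m, so the latch is on its stop. The slot's tilt relative to the tool in the image agrees. I'll turn back by less than the free play to free the tips, then lift.

>>> jog_arm --deltas '[{"gripper": 0.3,"translation": [0,0,0],"dr": [0,0,0.04]},{"gripper": 0.3,"translation": [0,0,0],"dr": [0,0,0.04]},{"gripper": 0.3,"translation": [0,0,0],"dr": [0,0,0.04]},{"gripper": 0.3,"translation": [0,0,0],"dr": [0,0,0.04]},{"gripper": 0.3,"translation": [0,0,0.05],"dr": [0,0,0]},{"gripper": 0.3,"translation": [0,0,0.1],"dr": [0,0,0]},{"gripper": 0.3,"translation": [0,0,0.2],"dr": [0,0,0]},{"gripper": 0.3,"translation": [0,0,0.3],"dr": [0,0,0]},{"gripper": 0.3,"translation": [0,0,0.3],"dr": [0,0,0]},{"gripper": 0.3,"translation": [0.2,0,0.3],"dr": [0,0,0]},{"gripper": 0.3,"translation": [0.2,0,0.2],"dr": [0,0,0]},{"gripper": 0.3,"translation": [0,0,0],"dr": [0,0,0]}]'

```text
clock: 10.83
eef_pos: [600.1, -97.2, 322.9]
tcp_rot: [3.14, -0.011, 0.023]
contact_force: [-0.2, -0.1, -0.1]
opening: 0.351
```

```bash
python3 -c "
from h import *
c=r.calibration('wrist');im=r.grab_frame('wrist');t=cv2.resize(r.grab_frame('top')[120:270,180:360],(461,384))
cv2.imwrite('pics/w6.png',cv2.resize(np.hstack([im,t]),(800,316)))
s=r.sense();print(s['eef_pos'],s['tcp_rot'],s['contact_force'],s['clock'])"
```

```text
[595.76576886 -96.80671451 317.59005962] [ 3.14141729e+00 -1.64446323e-03  2.33397235e-02] [-0.15178789 -0.12326819 -0.04828056] 10.9333
```

View pics/w6.png

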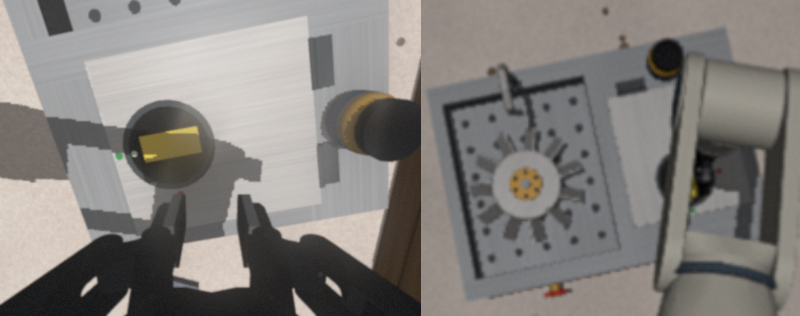

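The white dot (134,154) sits right beside the green dot (119,156), and the slot runs front to back. The hatch is flush, the tin and fan wheel haven't moved, and the robot is clear with zero force. Handing in.

```bash
python3 -c "
from rig import r
print(r.sign_off())"
```

```text
the job is handed in; nothing more can be done
None
```

The hatch is shut and the latch is turned clockwise to its stop; I handed the job in at about 11 s of the 53 s allowed.

- **Hatch:** I pushed it down from about 0.3 rad with the closed fingertips until it hit its bottom stop. The wrist force peaked at about 77 N there, more than needed but under the 120 N limit.
- **Latch:** I put the two slightly parted fingertips in the slot and turned it clockwise. The wrist torque then jumped from about 0.3 to 2.9 N·m at the stop. I turned back a little, within the free play, and lifted out.

**Last checks:** In the final picture the white dot is beside the green dot to within a few degrees by eye, the hatch is flush and the force reads about zero. The tin and fan wheel stand where they were. The brush and mallet were out of that picture; the arm never went near the brush and only passed well above the area by the mallet. I did not measure the final hatch and latch angles beyond this.

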